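# Hold the spring clip open around the order card

### The job

Pick up the spring clip by squeezing its two levers together so that its jaws gape, and hold it gaping over the middle of the top edge of the taller of the two standing cards, one jaw on each side and about 15 mm down past the edge, with the clip clear of the card so that a second sheet can be slipped in. Do not knock or pinch the card, and leave the low card, tub, nozzle and cutter ring alone. Finish while still holding the clip open there: do not let go or let it close.

Things in the scene. Friction and masses are not known exactly. Their poses are not given: they have to be found in the camera images.
- clip: Wide steel spring clip with dark lips, 84 mm high, about 70 g, at the start standing upright and shut on its two jaw lips on the table, levers up. Origin: centre of its underside when shut. x = along its hinge pin (jaws 50 mm wide, levers 28 mm wide along x), y = the direction in which jaws and levers open and close, z from jaws to levers. Pin at z = 46 mm.
- clip_left (a joint): Opening angle of the jaw on the clip's +y side, 0 = shut, 0.30 rad = fully squeezed open (a stop). Both jaws open alike. The pinch needed on the levers grows from about 4 N to about 10 N; a grip of 20 to 40 N squeezes it to the stop and carries it. Its spring shuts it when released.
- clip_right (a joint): The same for the jaw on the clip's -y side (always about equal to clip_left).
- clip_pivot (a point): Centre of the hinge pin; axes as clip. The lever plates reach from 6 to 40 mm above the pin: shut, a V, 48 mm over the outsides at the top; fully squeezed along y they stand parallel, 24 mm over the outsides. Pinch them about 22 mm above the pin. The card may enter up to 34 mm between jaw ends and pin.
- clip_left_tip (a point): Lower inner corner of the +y jaw's lip, mid-width. Shut: 46 mm below the pin, touching its partner; fully open: 44 mm below the pin and 14 mm out along +y, so the mouth is 28 mm wide (22 mm at the top of the 10 mm high lips). Each jaw reaches 10 mm farther outward from there.
- clip_right_tip (a point): The same on the -y jaw.
- tall_card: The taller card: a white laminated order card, 110 mm wide and 3 mm thick, upright in an aluminium stand (44 x 80 mm, 16 mm high) that is fixed to the table; the top edge is 120 mm above the table. Origin: centre of the stand's underside; x = normal to the card's faces, y = along the card's top edge, z up.
- tall_card_edge (a point): middle of the tall card's top edge (120 mm above the table), axes as tall_card.
- low_card: The other card, low and wide: 150 mm wide, 3 mm thick, top edge 75 mm above the table, in a like fixed stand (44 x 120 mm). Not to be used. Axes as the tall card.
- tub: small white tub with a red lid, 74 mm across and 70 mm high, loose bystander; origin at the centre of its underside.
- nozzle: piping nozzle, cone 40 mm across and 50 mm high, loose bystander; origin at the centre of its underside.
- ring: plain metal pastry cutter ring, 70 mm across and 35 mm high, loose bystander; origin at the centre of its underside.
Mind the look-alikes: they are no part of the job. What is shaped like the tall_card but orange is not meant.

How it is judged (in metres and radians):
On the way:
1. the clip is squeezed open in the fingers and lifted clear of the table (value of joint each of clip_left, clip_right above 0.18 rad and contact force between the fingers and clip above 3 N and height (world z) of clip_pivot above 0.08 m), for 0.2 s.
At the end, for the whole second after the job is handed in: Fingers hold the clip still and upright (within 0.3 rad), both jaws open 0.18 rad or more; jaw ends on opposite sides of the tall card, 4 mm or more from its middle plane, 8 mm or more below its top edge; pin within 30 mm of the edge's middle; under 0.5 N on the card (value of joint each of clip_left, clip_right above 0.18 rad and ((x of clip_left_tip in the frame of tall_card_edge above 0.004 m and x of clip_right_tip in the frame of tall_card_edge below -0.004 m) or (x of clip_right_tip in the frame of tall_card_edge above 0.004 m and x of clip_left_tip in the frame of tall_card_edge below -0.004 m)) and z of each of clip_left_tip, clip_right_tip in the frame of tall_card_edge below -0.008 m and y of clip_pivot in the frame of tall_card_edge between -0.03 and 0.03 m and contact force between the fingers and clip above 3 N and contact force between clip and tall_card below 0.5 N and angle between clip's own z axis and vertical below 0.3 rad and linear speed of clip below 0.03 m/s); the arm keeps its last pose, push and grip.
It fails at once if the tall card is knocked or pinched (over 8 N) (contact force between anything else and tall_card above 8 N).
It fails at once if the low card is touched hard (over 8 N) (contact force between anything else and low_card above 8 N).
It fails at once if the white tub is moved more than 20 mm (distance of tub from where it was at the start of the episode above 0.02 m).
It fails at once if the piping nozzle is moved more than 20 mm (distance of nozzle from where it was at the start of the episode above 0.02 m).
It fails at once if the cutter ring is moved more than 20 mm (distance of ring from where it was at the start of the episode above 0.02 m).
It also fails if it takes over 40 s, if anything falls off the work surface, if the arm or the gripper's body presses on something with over 40 N, if the wrist force passes 120 N, or if a joint passes its speed limit or range.

### The arm

A 6-joint arm with a two-finger parallel gripper is mounted at the origin on a cart in front of the work surface, level with it; the furniture and walls round the work are solid. World frame = base frame: x ahead of the robot, y to its left, z up, the work surface at z = 0. Lengths are in m, angles in degrees, forces in N, time in s.
With the tool pointing down it reaches from about 0.375 to 0.9 m from the base axis. Payload 3.1 kg.
Tool frame: the origin (TCP) lies at the very end of the fingers, on their centre line; the grasp point (between the pads) lies bot.grip_point_offset behind it (bot.grip_point_offset is the distance from the TCP to the grasp point, in m); z points along the fingers, y is the line along which they close (so a half turn about z gives the same grasp; the last joint's range is limited). The gripper opens to 87 mm and grips with 3 to 60 N. Pads are 19 mm wide; open, the fingers measure 117 mm over their backs; the gripper's body (75 mm by 190 mm) begins 51 mm behind the grasp point.
Start: joints at [59.845, 30.224, 82.088, -0, 67.689, -10.227], TCP at [0.213, 0.588, 0.223] pointing down, gripper open.
Joint ranges: [-176.69, 176.69], [-43.24, 126.21], [12.49, 139.97], [-82, 262], [0, 151.66], [-163.58, 163.58]. Speed limits (degrees/s): [159.86, 159.86, 180, 180, 180, 180].

### API

Orientations are given as a 3x3 rotation matrix whose columns are the frame's x, y, z axes.
In Python, from rig import bot, viewer, ticket gives the robot as it stands.
- The arm moves only by the tool servo_tool, never from a script. Its argument "targets" is a list of rows, each an object with "offset": the shift along the tool's x, y, z in m, a list of three; "dr": the turn, a rotation vector about the tool's x, y, z in degrees, a list of three. In form: [{"offset": [x, y, z], "dr": [ax, ay, az]}, ...]. A call has 1 to 20 rows; each row is the pose to reach, as a shift and turn from the pose commanded when the call began, along the tool's axes at that moment; what a row does not reach only later rows make up. A row lasts 1/12 s, in which the tool goes at most 41.7 mm and 7.16 degrees, less where a joint would pass 70% of its speed; a pose out of reach is approached as far as the arm can. A call with a gripper value outside its range is refused whole. "gripper" is the gripper command: -1 is fully open, 1 is shut, values between are in proportion, set as the call begins (left out, the last holds). The fingers move at their own pace and stop on an object; the grip force is fixed at half the most. Time passes only in rows, so rows that repeat a pose let the fingers close. It gives the time, the measured TCP pose, the force, the opening and the grip force at its end, in the units of the state.
- bot.read_state(): the state, without advancing time (a new reading comes with each control period).
- viewer.capture(name): name is "scene" or "top" or "wrist"; returns a dict with "color" (384x512x3 uint8, red, green, blue), "camera_matrix" (3x3 intrinsics, pixels), "R" (3x3) and "t" (3): a world point X has camera coordinates R X + t. Camera axes: x right, y down, z forward; pixel columns grow to the right and rows downward; lengths in m; the calibration is good to about 2 mm. A picture is of the moment at which its call begins. There is no depth.
- ticket.hand_in(): hands the job in; it is judged then, once.
The state is a dict: "time_s": time; "joint_positions": joint angles; "qvel": joint speeds; "tau": joint torques, N m; "position": TCP position; "tcp_rot": TCP orientation; "force": force on the tool from outside, world axes, zero at the start; "moment": the same for the moment, N m; "opening": opening from 0.0 (shut) to 1.0 (fully open); "grasp_force": force on a finger pad.
Only numpy, scipy, OpenCV 4.12 (cv2) and the standard library are available. Lean on these libraries where they do the work, as an engineer would, in place of code of your own. Each camera call takes 0.05 s, during which the arm holds its last target. There are 200 camera calls.

## Working session

There is one attempt and no reset: what is moved stays moved. The work goes in short steps, Python scripts to look and compute and a tool call to move; the robot and the scene stay as the last step left them, time stands still between calls to the robot, and variables do not carry over. Pictures are saved under pics/ and viewed, at most 10 in all, crops included, and the job is handed in when it is done.

Besides the shell and the picture viewer there is one more tool, called in YAML: its name, and indented under it one key for each argument. servo_tool: Moves the arm, as the interface text tells. Its arguments: {"type":"object","properties":{"targets":{"type":"array"},"gripper":{"type":"number"}},"required":["targets"]}

```bash
mkdir -p pics
cat > h.py <<'E'
import numpy as np, cv2
from rig import bot, viewer, ticket
def ray(c,u,v):
    d=c["R"].T@np.linalg.solve(c["camera_matrix"],[u,v,1.]); o=-c["R"].T@c["t"]; return o,d
def onz(c,u,v,z):
    o,d=ray(c,u,v); return o+d*(z-o[2])/d[2]
def proj(c,X):
    p=c["camera_matrix"]@(c["R"]@np.asarray(X,float)+c["t"]); return p[:2]/p[2]
E
python3 - <<'E'
from h import *
import pickle
C={n:viewer.capture(n) for n in("scene","top","wrist")}
pickle.dump(C,open("c0.pkl","wb"))
for n,c in C.items():
    cv2.imwrite(f"pics/{n}0.png",c["color"][...,::-1]); print(n,(-c["R"].T@c["t"]).round(3))
s=bot.read_state(); print(s["position"],s["tcp_rot"],bot.grip_point_offset,s["time_s"])
E
```

```text
scene [ 0.012 -0.238  0.9  ]
top [0.365 0.268 0.978]
wrist [0.142 0.613 0.385]
[0.21272856 0.58707908 0.22180182] [[-9.40128757e-01  3.40818566e-01 -7.91036587e-04]
 [ 3.40819398e-01  9.40127639e-01 -1.46967247e-03]
 [ 2.42783696e-04 -1.65128196e-03 -9.99998607e-01]] 0.0187 0.15
```

View pics/scene0.png

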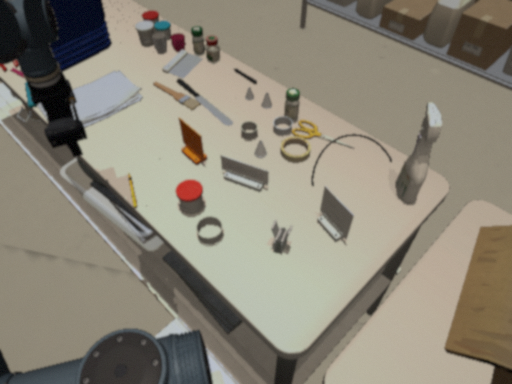

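View pics/top0.png

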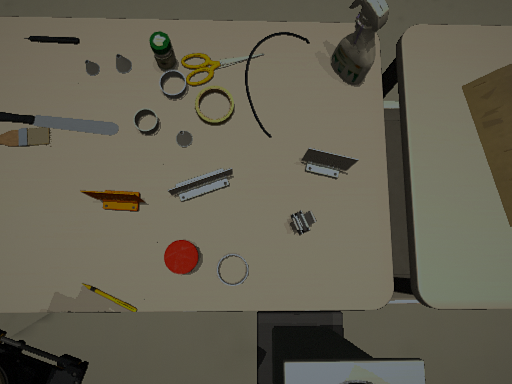

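The scene view shows the clip at about (282,237), the tall card at (335,215), the low card at (245,173), the tub at (190,195) and the ring at (210,229). In the top view the clip is at (302,221) and the tall card at (328,163). Next I'll zoom in on the clip and tall card.

Run:
```python
from h import *
import pickle
C=pickle.load(open("c0.pkl","rb"))
a=C["top"]["color"][140:245,275:375,::-1]; b=C["scene"]["color"][180:258,262:362,::-1]
a=cv2.resize(a,None,fx=5,fy=5,interpolation=cv2.INTER_CUBIC)[:525]
b=cv2.resize(b,None,fx=7,fy=7,interpolation=cv2.INTER_CUBIC)
cv2.imwrite("pics/a.png",a);cv2.imwrite("pics/b.png",b)
t=C["top"]
print(onz(t,302,221,.04),onz(t,328,163,.12),onz(t,235,268,0.03))
```

```text
[0.46049658 0.11680778 0.04      ] [0.57612914 0.07124206 0.12      ] [0.35600887 0.26822241 0.03      ]
```

View pics/a.png

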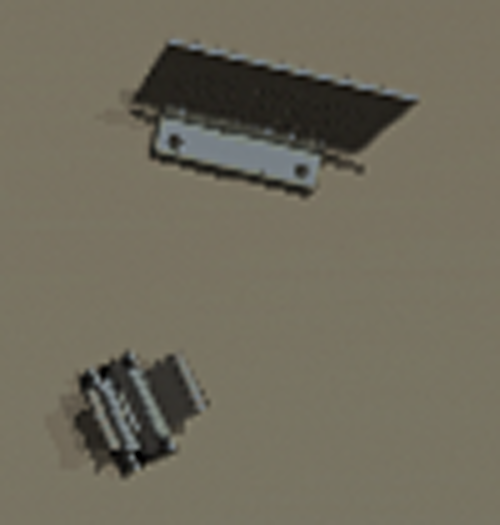

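View pics/b.png

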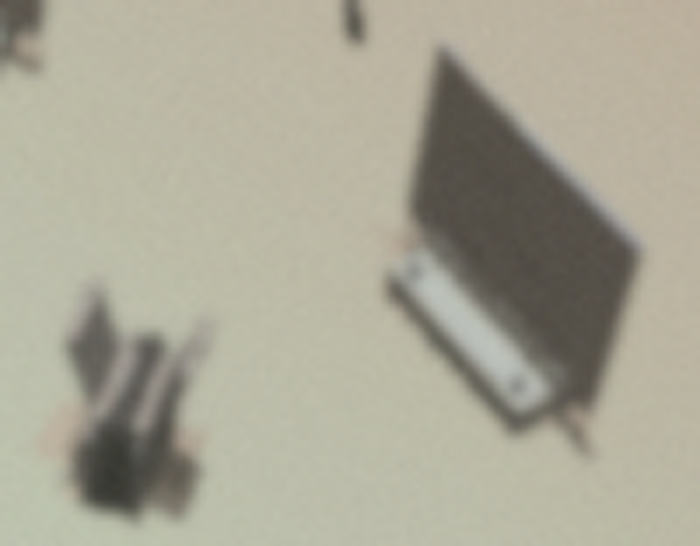

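Both crops are clear. In crop a the tall card's top edge runs from (170,42) to (415,100), and the right lever's top edge runs from (178,355) to (208,405). I'll convert these to world coordinates.

Run:
```python
from h import *
import pickle
C=pickle.load(open("c0.pkl","rb"));t=C["top"];s=C["scene"]
A=lambda u,v,z:onz(t,275+(u-2)/5,140+(v-2)/5,z)
B=lambda u,v,z:onz(s,262+(u-3)/7,180+(v-3)/7,z)
for n,p,q in(("card top",A(170,42,.12),A(415,100,.12)),("card scene",B(443,48,.12),B(640,250,.12)),("lever",A(178,355,.084),A(208,405,.084)),("jaw face",A(88,375,.045),A(125,475,.045)),("jaw face2",A(130,355,.045),A(172,448,.045)),("levers scene +", B(95,285,.084),B(210,320,.084))):
    print(n,p.round(4),q.round(4),((p+q)/2).round(4),np.degrees(np.arctan2(*(q-p)[1::-1])),np.linalg.norm(q-p))
c=C["wrist"];st=bot.read_state()
R=st["tcp_rot"];print((R.T@(-c["R"].T@c["t"]-st["position"])).round(3),(c["R"]@R).round(2), st["position"])
```

```text
card top [0.6088 0.1119 0.12  ] [0.584  0.0073 0.12  ] [0.5964 0.0596 0.12  ] -103.33316190655414 0.10751316286036611
card scene [0.6071 0.1086 0.12  ] [0.5829 0.0046 0.12  ] [0.595  0.0566 0.12  ] -103.08780499310619 0.10670646266661019
lever [0.4787 0.1055 0.084 ] [0.4569 0.093  0.084 ] [0.4678 0.0992 0.084 ] -150.1630290775244 0.025097644141225426
jaw face [0.4745 0.1395 0.045 ] [0.4294 0.1237 0.045 ] [0.4519 0.1316 0.045 ] -160.68559604901623 0.047763883807033634
jaw face2 [0.4836 0.1203 0.045 ] [0.4415 0.1022 0.045 ] [0.4626 0.1112 0.045 ] -156.80549939965417 0.0458019511735319
levers scene + [0.462  0.1428 0.084 ] [0.4792 0.1041 0.084 ] [0.4706 0.1234 0.084 ] -66.0031920080932 0.042392324517840516
[ 0.075  0.001 -0.163] [[-0.    1.    0.  ]
 [-0.96 -0.   -0.27]
 [-0.27 -0.    0.96]] [0.21272856 0.58707908 0.22180182]
```

servo_tool:
  targets:
    - {"offset":[-0.01,-0.009,0],"dr":[0,0,4]}
    - {"offset":[-0.03,-0.027,0.001],"dr":[0,0,10]}
    - {"offset":[-0.05,-0.046,0.002],"dr":[0,0,17]}
    - {"offset":[-0.07,-0.064,0.003],"dr":[0,0,24]}
    - {"offset":[-0.09,-0.082,0.004],"dr":[0,0,31]}
    - {"offset":[-0.115,-0.105,0.005],"dr":[0,0,38]}
    - {"offset":[-0.14,-0.128,0.006],"dr":[0,0,45]}
    - {"offset":[-0.165,-0.15,0.007],"dr":[0,0,52]}
    - {"offset":[-0.19,-0.173,0.008],"dr":[0,0,59]}
    - {"offset":[-0.215,-0.196,0.01],"dr":[0,0,66]}
    - {"offset":[-0.24,-0.219,0.012],"dr":[0,0,73]}
    - {"offset":[-0.265,-0.241,0.013],"dr":[0,0,80]}
    - {"offset":[-0.285,-0.26,0.014],"dr":[0,0,87]}
    - {"offset":[-0.305,-0.278,0.015],"dr":[0,0,94]}
    - {"offset":[-0.325,-0.296,0.016],"dr":[0,0,101]}
    - {"offset":[-0.345,-0.314,0.017],"dr":[0,0,108]}
    - {"offset":[-0.36,-0.328,0.018],"dr":[0,0,115]}
    - {"offset":[-0.372,-0.339,0.019],"dr":[0,0,122]}
    - {"offset":[-0.382,-0.348,0.02],"dr":[0,0,129]}
    - {"offset":[-0.389,-0.3545,0.02],"dr":[0,0,136]}
  gripper: -1

```text
time_s: 1.82
position: [0.4584, 0.1204, 0.2023]
tcp_rot: [[0.916, 0.401, -0.0], [0.401, -0.916, -0.0], [-0.0, 0.0, -1.0]]
force: [0.6, -0.5, -0.6]
opening: 1.0
grasp_force: 0.0
```

servo_tool:
  targets:
    - {"offset":[0,0,0],"dr":[0,0,0]}
    - {"offset":[0,0,0],"dr":[0,0,0]}
    - {"offset":[0,0,0],"dr":[0,0,0]}

```text
time_s: 2.07
position: [0.4573, 0.1221, 0.2024]
tcp_rot: [[0.912, 0.41, -0.001], [0.41, -0.912, 0.0], [-0.001, -0.001, -1.0]]
force: [0.5, 0.2, -0.5]
opening: 1.001
grasp_force: 0.0
```

Run:
```python
from h import *
import pickle
c=viewer.capture("wrist");s=bot.read_state();pickle.dump((c,s),open("c1.pkl","wb"))
cv2.imwrite("pics/w1.png",c["color"][...,::-1]);print(s["position"],s["tcp_rot"].round(4) if hasattr(s["tcp_rot"],"round") else s["tcp_rot"],s["joint_positions"],s["time_s"])
print(proj(c,[.458,.121,.084]),proj(c,[.5957,.058,.12]))
```

```text
[0.45721521 0.12227882 0.20245188] [[ 9.119e-01  4.103e-01 -8.000e-04]
 [ 4.103e-01 -9.119e-01  2.000e-04]
 [-6.000e-04 -5.000e-04 -1.000e+00]] [1.39988148e+00 2.03299029e+01 1.04563270e+02 1.65715269e-02
 5.51498617e+01 6.71658496e+01] 2.1167
[265.2510257  189.81746307] [401.07696419  86.04736487]
```

View pics/w1.png

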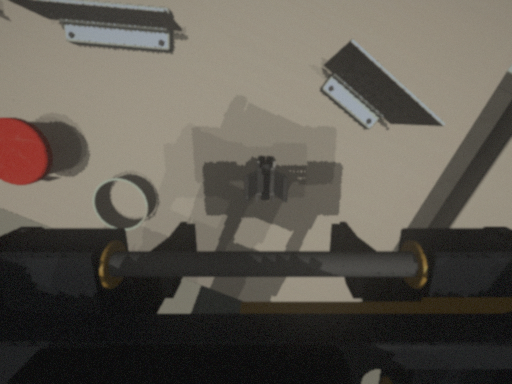

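The wrist view shows the clip at about (267,177), seen end-on along its pin and dark in the gripper's shadow. The tall card's top edge runs from about (352,40) to (442,125). I'll enlarge the clip with more contrast.

Run:
```python
from h import *
import pickle
c,s=pickle.load(open("c1.pkl","rb"))
a=c["color"][140:220,220:320,::-1]
a=np.clip(255*(a/140.)**.6,0,255).astype(np.uint8)
cv2.imwrite("pics/w1c.png",cv2.resize(a,None,fx=7,fy=7,interpolation=cv2.INTER_CUBIC))
p,q=onz(c,352,40,.12),onz(c,442,125,.12);print(p,q,(p+q)/2,np.degrees(np.arctan2(*(p-q)[1::-1])))
```

```text
[0.60916949 0.11276244 0.12      ] [0.583161   0.00835575 0.12      ] [0.59616524 0.0605591  0.12      ] 76.01189285934075
```

View pics/w1c.png

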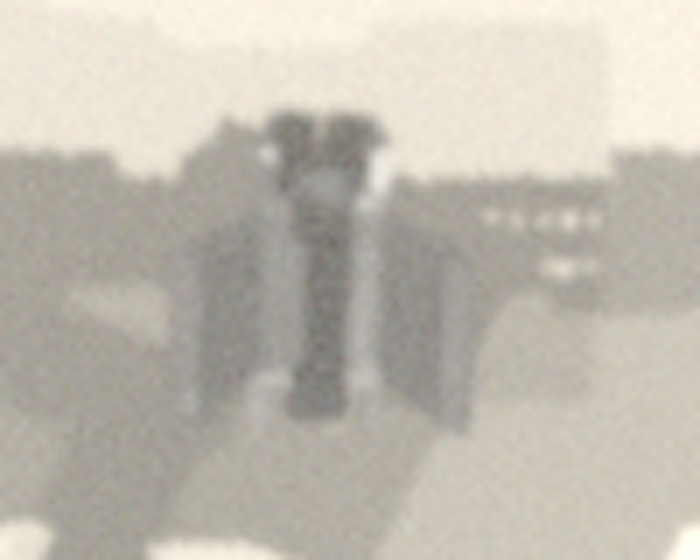

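The gripper is nicely aligned. The levers' outer edges are at crop x≈178 and 470, and their near corners are at about (190,410) and (460,430).

Run:
```python
from h import *
import pickle
c,s=pickle.load(open("c1.pkl","rb"));R=np.array(s["tcp_rot"]);P=s["position"]
W=lambda u,v,z:onz(c,220+(u-3)/7,140+(v-3)/7,z)
for p in (W(178,412,.084),W(470,432,.084),W(175,250,.084),W(445,250,.084),W(272,115,.05),W(385,120,.05),W(324,335,.084),W(325,200,.046),W(320,410,.046)):
    print((R.T@(p-P)).round(4),p.round(4))
```

```text
[-0.0093 -0.0203  0.1185] [0.4403 0.137  0.084 ]
[-0.0126  0.0248  0.1184] [0.4558 0.0945 0.084 ]
[ 0.0161 -0.0203  0.1185] [0.4635 0.1474 0.084 ]
[0.0161 0.0204 0.1184] [0.4801 0.1103 0.084 ]
[ 0.0319 -0.0061  0.1524] [0.4837 0.141  0.05  ]
[0.0311 0.0126 0.1524] [0.4906 0.1236 0.05  ]
[0.0029 0.0022 0.1184] [0.4607 0.1215 0.084 ]
[0.017  0.0027 0.1564] [0.4737 0.1268 0.046 ]
[-0.0202  0.0019  0.1565] [0.4395 0.1123 0.046 ]
```

servo_tool:
  targets:
    - {"offset":[0,0.002,0.01],"dr":[0,0,1]}
    - {"offset":[0,0.002,0.025],"dr":[0,0,2]}
    - {"offset":[0,0.002,0.04],"dr":[0,0,2]}
    - {"offset":[0,0.002,0.055],"dr":[0,0,2]}
    - {"offset":[0,0.002,0.07],"dr":[0,0,2]}
    - {"offset":[0,0.002,0.085],"dr":[0,0,2]}
    - {"offset":[0,0.002,0.1],"dr":[0,0,2]}
    - {"offset":[0,0.002,0.115],"dr":[0,0,2]}
    - {"offset":[0,0.002,0.128],"dr":[0,0,2]}
    - {"offset":[0,0.002,0.138],"dr":[0,0,2]}
    - {"offset":[0,0.002,0.146],"dr":[0,0,2]}
    - {"offset":[0,0.002,0.151],"dr":[0,0,2]}
    - {"offset":[0,0.002,0.1525],"dr":[0,0,2]}
    - {"offset":[0,0.002,0.1525],"dr":[0,0,2]}
    - {"offset":[0,0.002,0.1525],"dr":[0,0,2]}

```text
time_s: 3.37
position: [0.459, 0.12, 0.0504]
tcp_rot: [[0.926, 0.376, 0.001], [0.376, -0.926, 0.0], [0.001, 0.0, -1.0]]
force: [0.0, -0.2, -0.4]
opening: 0.998
grasp_force: 0.0
```

servo_tool:
  targets:
    - {"offset":[0,0,0],"dr":[0,0,0]}
    - {"offset":[0,0,0],"dr":[0,0,0]}
    - {"offset":[0,0,0],"dr":[0,0,0]}
    - {"offset":[0,0,0],"dr":[0,0,0]}
    - {"offset":[0,0,0],"dr":[0,0,0]}
    - {"offset":[0,0,0],"dr":[0,0,0]}
    - {"offset":[0,0,0],"dr":[0,0,0]}
    - {"offset":[0,0,0],"dr":[0,0,0]}
    - {"offset":[0,0,0],"dr":[0,0,0]}
    - {"offset":[0,0,0],"dr":[0,0,0]}
    - {"offset":[0,0,0],"dr":[0,0,0]}
    - {"offset":[0,0,0],"dr":[0,0,0]}
    - {"offset":[0,0,0],"dr":[0,0,0]}
    - {"offset":[0,0,0],"dr":[0,0,0]}
    - {"offset":[0,0,0],"dr":[0,0,0]}
    - {"offset":[0,0,0],"dr":[0,0,0]}
  gripper: 1

```text
time_s: 4.7
position: [0.4603, 0.1196, 0.0509]
tcp_rot: [[0.927, 0.376, 0.004], [0.376, -0.927, -0.0], [0.003, 0.002, -1.0]]
force: [0.1, -2.0, 8.9]
opening: 0.268
grasp_force: 30.0
```

servo_tool:
  targets:
    - {"offset":[0,0,-0.004],"dr":[0,0,0]}
    - {"offset":[0,0,-0.012],"dr":[0,0,0]}
    - {"offset":[0,0,-0.024],"dr":[0,0,0]}
    - {"offset":[0,0,-0.038],"dr":[0,0,0]}
    - {"offset":[0,0,-0.053],"dr":[0,0,0]}
    - {"offset":[0,0,-0.068],"dr":[0,0,0]}
    - {"offset":[0,0,-0.083],"dr":[0,0,0]}
    - {"offset":[0,0,-0.098],"dr":[0,0,0]}
    - {"offset":[0,0,-0.113],"dr":[0,0,0]}
    - {"offset":[0,0,-0.128],"dr":[0,0,0]}
    - {"offset":[0,0,-0.142],"dr":[0,0,0]}
    - {"offset":[0,0,-0.152],"dr":[0,0,0]}
    - {"offset":[0,0,-0.158],"dr":[0,0,0]}
    - {"offset":[0,0,-0.16],"dr":[0,0,0]}
    - {"offset":[0,0,-0.16],"dr":[0,0,0]}
    - {"offset":[0,0,-0.16],"dr":[0,0,0]}

```text
time_s: 6.03
position: [0.458, 0.1199, 0.2095]
tcp_rot: [[0.927, 0.376, -0.001], [0.376, -0.927, 0.0], [-0.001, -0.001, -1.0]]
force: [-0.1, -0.7, -1.3]
opening: 0.265
grasp_force: 30.0
```

servo_tool:
  targets:
    - {"offset":[0.002,0.002,0],"dr":[0,0,-1]}
    - {"offset":[0.006,0.006,0],"dr":[0,0,-3]}
    - {"offset":[0.012,0.012,0],"dr":[0,0,-6]}
    - {"offset":[0.018,0.019,0],"dr":[0,0,-10]}
    - {"offset":[0.025,0.026,0],"dr":[0,0,-14]}
    - {"offset":[0.033,0.034,0],"dr":[0,0,-18]}
    - {"offset":[0.041,0.043,0],"dr":[0,0,-22]}
    - {"offset":[0.049,0.051,0],"dr":[0,0,-26]}
    - {"offset":[0.057,0.06,0],"dr":[0,0,-30]}
    - {"offset":[0.065,0.068,0],"dr":[0,0,-34]}
    - {"offset":[0.073,0.076,0],"dr":[0,0,-38]}
    - {"offset":[0.08,0.084,0],"dr":[0,0,-42]}
    - {"offset":[0.087,0.091,0],"dr":[0,0,-46]}
    - {"offset":[0.093,0.097,0],"dr":[0,0,-49]}
    - {"offset":[0.098,0.102,0],"dr":[0,0,-52]}
    - {"offset":[0.101,0.105,0],"dr":[0,0,-54]}
    - {"offset":[0.103,0.107,0],"dr":[0,0,-54.4]}
    - {"offset":[0.103,0.107,0],"dr":[0,0,-54.4]}
    - {"offset":[0.103,0.107,0],"dr":[0,0,-54.4]}
    - {"offset":[0.103,0.107,0],"dr":[0,0,-54.4]}

```text
time_s: 7.7
position: [0.5938, 0.0596, 0.2096]
tcp_rot: [[0.234, 0.972, -0.001], [0.972, -0.234, 0.0], [-0.0, -0.001, -1.0]]
force: [0.3, 0.1, -1.2]
opening: 0.271
grasp_force: 30.0
```

Run:
```python
from h import *
import pickle
C={n:viewer.capture(n) for n in("scene","wrist")};s=bot.read_state();pickle.dump((C,s),open("c2.pkl","wb"))
print(s["position"],np.array(s["tcp_rot"]).round(3),s["opening"],s["grasp_force"])
e=np.array([.5957,.059,.12])
u,v=proj(C["scene"],e).astype(int);a=C["scene"]["color"][v-50:v+40,u-55:u+55,::-1];print(u,v)
w=C["wrist"]["color"][...,::-1];print(proj(C["wrist"],e))
a=cv2.resize(a,None,fx=5,fy=5,interpolation=cv2.INTER_CUBIC)
o=np.zeros((600,800,3),np.uint8);o[:384,:512]=0
cv2.imwrite("pics/s2.png",a);cv2.imwrite("pics/w2.png",np.clip(255*(w/180.)**.7,0,255).astype(np.uint8))
```

```text
[0.59392413 0.05963826 0.20993369] [[ 0.234  0.972 -0.001]
 [ 0.972 -0.234  0.   ]
 [-0.    -0.001 -1.   ]] 0.2711781395980269 29.999519577249885
337 199
[266.00464975 198.7156321 ]
```

View pics/s2.png

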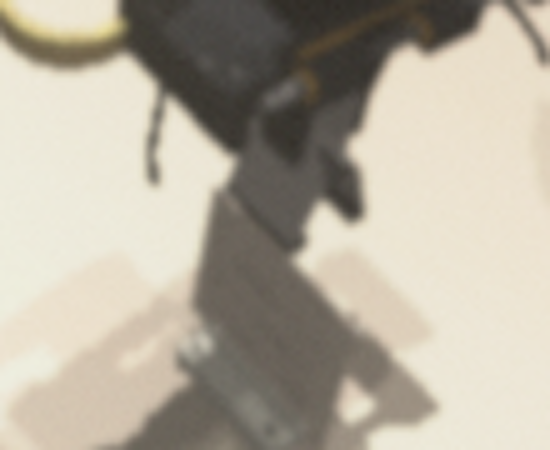

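View pics/w2.png

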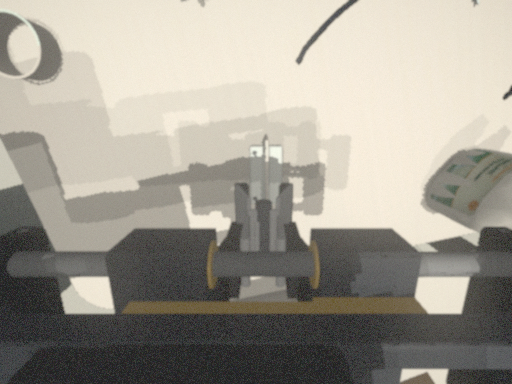

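The wrist view shows the tall card edge-on at x≈266, rows 138 to 200. The jaws straddle it symmetrically, with outer edges at about 236 and 293. I'll enlarge this once to measure the offset.

Run:
```python
from h import *
import pickle
C,s=pickle.load(open("c2.pkl","rb"));a=C["wrist"]["color"][130:230,215:315,::-1]
a=np.clip(255*(a/190.)**.7,0,255).astype(np.uint8)
cv2.imwrite("pics/w2c.png",cv2.resize(a,None,fx=6,fy=6,interpolation=cv2.INTER_CUBIC))
```

```text
(no output)
```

View pics/w2c.png

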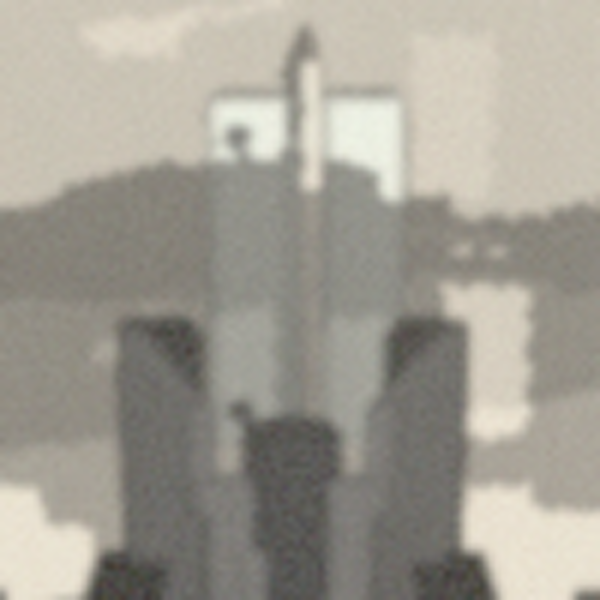

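Run:
```python
from h import *
import pickle
C,s=pickle.load(open("c2.pkl","rb"));c=C["wrist"];R=np.array(s["tcp_rot"]);P=s["position"]
W=lambda u,v,z:(R.T@(onz(c,215+(u-2.5)/6,130+(v-2.5)/6,z)-P)).round(4)
print("card",W(312,60,.12),W(311,400,.12),"jaw outer",W(117,320,.17),W(467,320,.17),"inner",W(204,390,.165),W(388,385,.165))
print("scene-est edge mid in tool",R.T@(np.array([.5957,.0585,.12])-P))
```

```text
card [0.0561 0.0023 0.0899] [0.0023 0.0023 0.0899] jaw outer [ 0.0272 -0.0231  0.0399] [0.0272 0.0215 0.0399] inner [ 0.0165 -0.0124  0.0449] [0.0172 0.0119 0.0449]
scene-est edge mid in tool [-0.00068709  0.00204394  0.08993258]
```

servo_tool:
  targets:
    - {"offset":[0,0.0014,0],"dr":[0,0,0]}
    - {"offset":[0,0.0027,0],"dr":[0,0,0]}
    - {"offset":[0,0.0027,0.003],"dr":[0,0,0]}
    - {"offset":[0,0.0027,0.008],"dr":[0,0,0]}
    - {"offset":[0,0.0027,0.014],"dr":[0,0,0]}
    - {"offset":[0,0.0027,0.02],"dr":[0,0,0]}
    - {"offset":[0,0.0027,0.025],"dr":[0,0,0]}
    - {"offset":[0,0.0027,0.029],"dr":[0,0,0]}
    - {"offset":[0,0.0027,0.032],"dr":[0,0,0]}
    - {"offset":[0,0.0027,0.032],"dr":[0,0,0]}
    - {"offset":[0,0.0027,0.032],"dr":[0,0,0]}
    - {"offset":[0,0.0027,0.032],"dr":[0,0,0]}

```text
time_s: 8.8
position: [0.5972, 0.0588, 0.1782]
tcp_rot: [[0.234, 0.972, 0.001], [0.972, -0.234, -0.0], [0.0, 0.001, -1.0]]
force: [-0.3, -0.1, -0.5]
opening: 0.269
grasp_force: 30.0
```

Run:
```python
from h import *
c=viewer.capture("wrist");s=bot.read_state();import pickle;pickle.dump((c,s),open("c3.pkl","wb"))
R=np.array(s["tcp_rot"]);P=s["position"];print(P)
a=c["color"].astype(float).mean(2)
e=np.array([.5957,.0585,.12]); print(proj(c,e+.04*R[:,0]),proj(c,e+.055*R[:,0]))
b=c["color"][100:220,190:340,::-1]
cv2.imwrite("pics/w3.png",cv2.resize(np.clip(255*(b/190.)**.7,0,255).astype(np.uint8),None,fx=5,fy=5,interpolation=cv2.INTER_CUBIC))
```

```text
[0.59725318 0.05878384 0.17835242]
[262.35428471 163.36486584] [262.33706909 144.81351019]
```

View pics/w3.png

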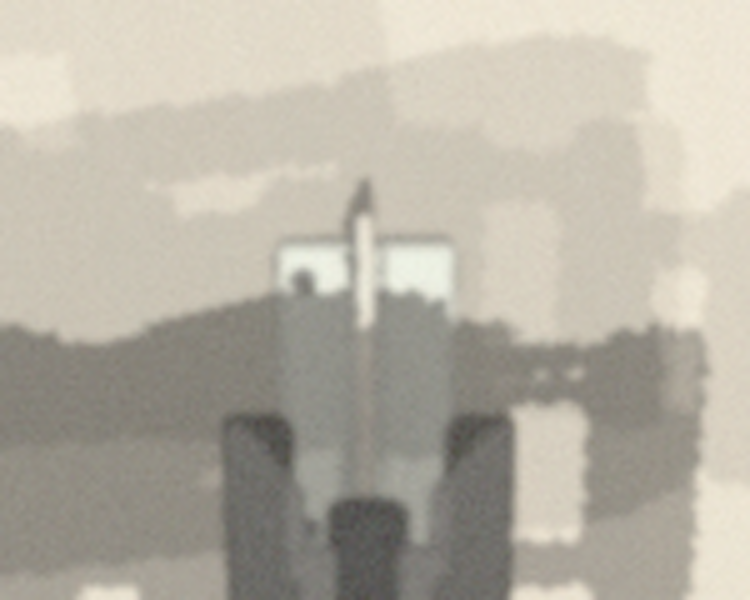

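The card is at crop x≈365 and the jaws span 223 to 513 (centre 368), so the clip is centred to within about 0.5 mm. I'll descend the rest of the way.

servo_tool:
  targets:
    - {"offset":[0,-0.0004,0.002],"dr":[0,0,0]}
    - {"offset":[0,-0.0004,0.005],"dr":[0,0,0]}
    - {"offset":[0,-0.0004,0.009],"dr":[0,0,0]}
    - {"offset":[0,-0.0004,0.013],"dr":[0,0,0]}
    - {"offset":[0,-0.0004,0.017],"dr":[0,0,0]}
    - {"offset":[0,-0.0004,0.02],"dr":[0,0,0]}
    - {"offset":[0,-0.0004,0.022],"dr":[0,0,0]}
    - {"offset":[0,-0.0004,0.0235],"dr":[0,0,0]}
    - {"offset":[0,-0.0004,0.0235],"dr":[0,0,0]}
    - {"offset":[0,-0.0004,0.0235],"dr":[0,0,0]}
    - {"offset":[0,-0.0004,0.0235],"dr":[0,0,0]}
    - {"offset":[0,-0.0004,0.0235],"dr":[0,0,0]}
    - {"offset":[0,-0.0004,0.0235],"dr":[0,0,0]}
    - {"offset":[0,-0.0004,0.0235],"dr":[0,0,0]}

```text
time_s: 10.02
position: [0.5966, 0.0589, 0.1547]
tcp_rot: [[0.234, 0.972, 0.0], [0.972, -0.234, -0.0], [0.0, 0.0, -1.0]]
force: [-0.1, -0.1, -1.2]
opening: 0.269
grasp_force: 30.0
```

```bash
python3 -c "
from h import *
print(ticket.hand_in())"
```

```text
the job is handed in; nothing more can be done
None
```

I handed the job in at about 10 s with the clip held open over the middle of the tall card's top edge; no verdict came back. The jaws straddled the card, centred to about 0.5 mm when last seen and by my estimate about 15 mm down; the grip was 30 N, with no sign of contact in the wrist force.

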